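# Clamp an LED board in the board vise for soldering

### The arm

A 7-joint arm with a two-finger parallel gripper is mounted at the origin on the work surface. World frame = base frame: x ahead of the robot, y to its left, z up, the work surface at z = 0. Lengths are in m, angles in rad, forces in N, time in s.
With the tool pointing down it reaches from about 0.425 to 0.875 m from the base axis. Payload 4.7 kg.
Tool frame: the origin (TCP) lies at the very end of the fingers, on their centre line; the grasp point (between the pads) lies 19 mm behind it; z points along the fingers, y is the line along which they close (so a half turn about z gives the same grasp; the last joint's range is limited). The gripper opens to 87 mm and grips with 3 to 60 N. Pads are 19 mm wide; open, the fingers measure 117 mm over their backs; the gripper's body (75 mm by 190 mm) begins 51 mm behind the grasp point.
Start: joints at [-1.254, 0.321, -0.07, 1.45, 0.023, 1.371, -0.057], TCP at [0.194, 0.62, 0.223] pointing down, gripper open.
Joint ranges: [-2.86, 2.86], [-0.3, 2.09], [-1.38, 1.24], [0.06, 2.45], [-1.56, 4.7], [0.09, 2.05], [-2.69, 2.69]. Speed limits (rad/s): [2.57, 2.57, 3.14, 3.14, 3.14, 3.14, 3.14].

### API

Orientations are given as a rotation vector (axis times angle).
In Python, from bench import get_state, get_image, get_calibration, close_job gives the robot as it stands.
- The arm moves only by the shell command python3 -m crank 'ROWS' [FORCE]. ROWS is JSON, a list of rows, each a list of 5 numbers: the opening, from 0 (shut) to 1 (fully open), then the shift along the world's x, y, z in units of 0.2 m (1.0 is 0.2 m), then the turn about the world's z in units of 2 pi rad (1.0 is 2 pi rad). A call has 1 to 5 rows; each row is the pose to reach, as a shift and turn from the pose commanded when the call began, turning the shorter way round; what a row does not reach only later rows make up. A row lasts 1/8 s, in which the tool goes at most 62.5 mm and 10.7 degrees, less where a joint would pass 70% of its speed; a pose out of reach is approached as far as the arm can. A call with a number of a shift or a turn outside -1 to 1 is refused whole. A call with a gripper value outside its range is refused whole. The fingers move at their own pace and stop on an object; FORCE is the grip in N (left out, the last holds). Time passes only in rows, so rows that repeat a pose let the fingers close. It gives the time, the measured TCP pose, the force, the opening and the grip force at its end, in the units of the state.
- get_state(): the state, without advancing time (a new reading comes with each control period).
- get_image(name): name is "scene" or "top" or "wrist"; returns the picture (400x640x3 uint8, red, green, blue); there is no depth.
- get_calibration(name): a dict with "fovy" (degrees; the focal length in pixels is half the picture's height over the tangent of half this angle, whatever the lens; pixels are square), "cx", "cy" (the principal point, pixels), "R" (3x3) and "t" (3): a world point X has camera coordinates R X + t. Camera axes: x right, y down, z forward; pixel columns grow to the right and rows downward; lengths in m; the calibration is good to about 2 mm. A picture is of the moment at which its call begins: read the wrist's pose just before it. get_calibration takes no time and is no camera call; for the wrist camera it gives the pose at the moment of the call.
- close_job(): hands the job in; it is judged then, once.
The state is a dict: "time": time; "joint_positions": joint angles; "qd": joint speeds; "joint_torque": joint torques, N m; "position": TCP position; "tool_rot": TCP orientation; "ft_force": force on the tool from outside, world axes, zero at the start; "torque": the same for the moment, N m; "grip_width": opening from 0.0 (shut) to 1.0 (fully open); "grip_force": force on a finger pad.
Only numpy, scipy, OpenCV 4.12 (cv2) and the standard library are available. Lean on these libraries where they do the work, as an engineer would, in place of code of your own. Each camera call takes 0.05 s, during which the arm holds its last target. There are 200 camera calls.

### The job

Clamp the rectangular LED board (the one with the cut-out corner) in the board vise for soldering: set it down on the vise's bed without dropping it, LEDs up, cut-out corner on the sliding jaw's side and away from the end stop, square against both the rail and the end stop. Slide the stiff jaw up until it really grips the board: snug enough to stay pinched after you let go, but not rammed hard. Leave the other things on the mat where they lie.

Things in the scene. Friction and masses are not known exactly. Their poses are not given: they have to be found in the camera images.
- led_board: the work: LED board, white top, on a bare aluminium plate, 5 mm thick in all, 90 mm (its x) by 56 mm (its y), 50 to 95 g; a 14 x 14 mm piece is cut out of its -x, -y corner. LEDs 1 mm tall. It starts flat, LEDs up, on the mat (surface z = 3 mm), in any of three places shared with two other boards. Origin: centre of the 90 x 56 outline, on the underside; z up. Pinch it across the 56 mm
- board_inner (a point): the board's whole +x, +y corner (45, 28, 0 mm in the board's frame), on the underside; in the vise it belongs in the corner of rail and end stop, at vise_seat
- board_outer (a point): the board's whole -x, +y corner (-45, 28, 0 mm in the board's frame), on the underside; the edge from here to board_inner belongs against the rail
- vise: board vise fixed on the mat: bed plate 160 mm (its x) by 200 mm (its y), 12 mm thick, bed at z = 15 mm, with two fences 10 mm tall, 16 mm wide in an L: rail (x = -60 to 76 mm, face at y = +80 mm) and end stop (y = -20 to 80 mm, face at x = +60 mm). Origin: centre of the plate's underside; x towards the end stop (roughly away from the robot), y towards the rail (roughly left), z up
- vise_seat (a point): the inner corner of the L where the faces of rail and end stop meet, at bed height (60, 80, 12 mm in the vise's frame); same axes as the vise
- vise_jaw: jaw sliding along the vise's y: bar 76 mm long in the vise's x (centred at vise x = 18 mm), 16 mm thick, 10 mm tall, face parallel to the rail. Origin: foot of the face, mid-length, on the bed; vise axes. Travel vise y = -52 mm (open, 132 mm to the rail) to +32 mm; starts at -42 to +8 mm. Stiff slide: about 6 N moves it slowly; it stays where left and keeps up to about 6 N of squeeze
- jaw_plate (a point): top centre of the jaw's upright dark thumb plate, to push it by from either side: 44 mm long in the vise's x, 8 mm thick, from 10 to 38 mm above the bed; its middle 12 mm behind the jaw's face, its back flush with the jaw's back. The bed behind it is free up to its edge at vise y = -100 mm
- square_board: another LED board, 52 x 52 x 5 mm, origin at the centre of its underside: leave it
- round_board: another LED board, round, 52 mm across, 5 mm thick, origin at the centre of its underside: leave it
- flux_tin: round flat tin, 54 mm across, 19 mm tall, origin at the centre of its underside: leave it
- solder_reel: solder reel standing on its flange, 58 mm across, 38 mm tall, origin at the centre of its underside: leave it
- tweezers: dark tweezers about 135 mm long lying near the far edge of the mat, 7 mm tall: leave them
- cutters: side cutters with red handles, 150 mm long, 14 mm tall, lying near the far edge of the mat: leave them
- screwdriver: small screwdriver, 160 mm long, lying at the right edge of the mat: leave it
Mind the look-alikes: they are no part of the job. Leave any black look-alike of the led_board alone.

How it is judged:
At the end, for the whole second after the job is handed in: The board lies flat on the vise's bed, LEDs up, its cut-out corner at the jaw's side and away from the end stop, with its whole long edge within 2 mm of the rail (at both ends) and its inner end within 2 mm of the end stop, and the jaw, let go, squeezes it with more than 1.5 N (x of board_inner in the frame of vise_seat between -0.002 and 0.002 m and y of board_inner in the frame of vise_seat between -0.002 and 0.002 m and y of board_outer in the frame of vise_seat between -0.002 and 0.002 m and z of board_inner in the frame of vise_seat between -0.002 and 0.002 m and angle between led_board's own z axis and vertical below 0.04 rad and contact force between vise_jaw and led_board above 1.5 N and linear speed of led_board below 0.01 m/s); the robot touches nothing.
It fails at once if the jaw squeezes the board with more than 30 N (contact force between vise_jaw and led_board above 30 N).
It fails at once if the board is dropped (falls freely faster than 0.6 m/s, about 18 mm) (linear speed of led_board above 0.6 m/s and contact force between the fingers and led_board below 0.05 N).
It fails at once if one of the other loose things on the mat is shifted by more than 20 mm (distance of any of square_board, round_board, flux_tin, solder_reel, tweezers, cutters, screwdriver from where it was at the start of the episode above 0.02 m).
It also fails if it takes over 67 s, if anything falls off the work surface, if the arm or the gripper's body presses on something with over 40 N, if the wrist force passes 120 N, or if a joint passes its speed limit or range.

## Working session

There is one attempt and no reset: what is moved stays moved. The work goes in short steps, Python scripts to look and compute and a shell command to move; the robot and the scene stay as the last step left them, time stands still between calls to the robot, and variables do not carry over. Pictures are saved under pics/ and viewed, at most 10 in all, crops included, and the job is handed in when it is done.

```bash
mkdir -p pics; ls
python3 - <<'E'
from bench import *
import cv2
for n in("top","scene"):
    im=get_image(n); cv2.imwrite(f"pics/{n}0.png",im[:,:,::-1]); c=get_calibration(n); print(n,c)
s=get_state(); print({k:s[k] for k in("time","position","tool_rot","grip_width","ft_force")})
E
```

```text
pics
top {'fovy': 47.950241881154284, 'cx': 323.45953969487203, 'cy': 202.51567807060047, 'R': array([[ 0.02687661, -0.99937803,  0.02282962],
       [-0.99730312, -0.02836709, -0.06768891],
       [ 0.06829442, -0.0209488 , -0.99744525]]), 't': array([-0.06936935,  0.48434321,  1.00086418])}
scene {'fovy': 46.298865179201385, 'cx': 326.8892319868323, 'cy': 208.94759379358908, 'R': array([[-0.7274716 ,  0.68609413, -0.00774073],
       [ 0.5897316 ,  0.61945144, -0.51816653],
       [-0.35071601, -0.38151639, -0.85524472]]), 't': array([ 0.38795257, -0.21544634,  1.27086539])}
{'time': 0.1, 'position': array([0.19375757, 0.61993866, 0.221572  ]), 'tool_rot': array([-4.73758771e-01, -3.10554422e+00,  2.70028421e-03]), 'grip_width': 1.0023273690238967, 'ft_force': array([-0.60823321, -0.45498251, -0.17465602])}
```

View pics/top0.png

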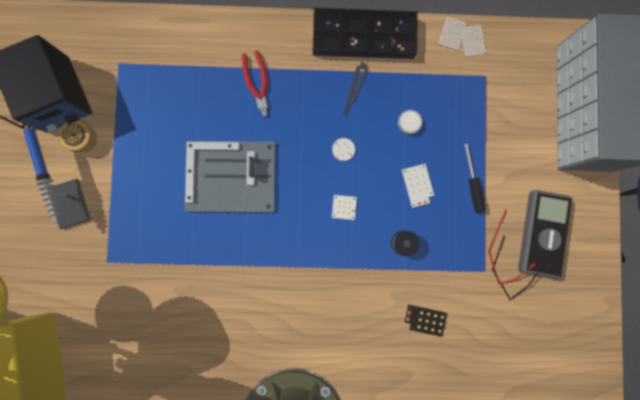

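View pics/scene0.png

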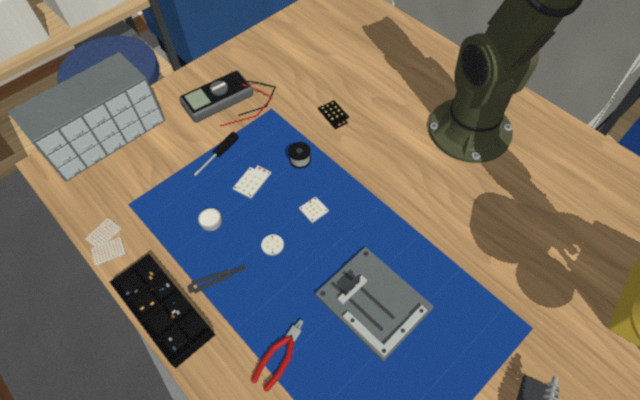

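The top view shows the vise at about (230,177), with the rail on the left, the end stop at the top and the jaw at about (251,168). There are four candidates for the board:
- The white rectangle at (417,185).
- The white square at (344,207).
- The white disc at (343,149).
- The black rectangle at (427,320), which is the look-alike on the wood.

The white rectangle at (417,185) fits the description. I'll confirm it in an enlarged crop and measure it.

```bash
cat > h.py <<'E'
import numpy as np, cv2
from bench import *
def ray(c,px,z,H=400):
    f=H/2/np.tan(np.radians(c["fovy"])/2); px=np.atleast_2d(px).astype(float)
    d=np.c_[(px[:,0]-c["cx"])/f,(px[:,1]-c["cy"])/f,np.ones(len(px))]@c["R"]
    o=-c["R"].T@c["t"]; return o+d*((z-o[2])/d[:,2])[:,None]
def proj(c,X):
    f=200/np.tan(np.radians(c["fovy"])/2); p=np.atleast_2d(X)@c["R"].T+c["t"]
    return np.c_[p[:,0]/p[:,2]*f+c["cx"],p[:,1]/p[:,2]*f+c["cy"]]
E
python3 - <<'E'
from h import *
im=get_image("top"); c=get_calibration("top")
a=im[155:215,395:445]; b=im[130:222,175:287]
cv2.imwrite("pics/crop1.png",np.hstack([cv2.resize(a,(400,480),interpolation=2),cv2.resize(b,(400,480),interpolation=2)])[:,:,::-1])
def rep(mask,z,name,amin=60):
    n,l,st,ce=cv2.connectedComponentsWithStats(mask.astype(np.uint8))
    for i in range(1,n):
        if st[i,4]<amin: continue
        p=np.argwhere(l==i)[:,::-1].astype(np.float32)
        r=cv2.minAreaRect(p); w=ray(c,cv2.boxPoints(r),z)
        print(name,np.round(ce[i]),st[i,4],"rect",np.round(np.linalg.norm(w[1]-w[0])*1e3),np.round(np.linalg.norm(w[2]-w[1])*1e3),"ctr",w.mean(0).round(4),"ang",np.degrees(np.arctan2(*(w[1]-w[0])[1::-1])).round(1))
I=im.astype(int); m=np.zeros(im.shape[:2],bool); m[65:270,110:485]=1
rep(m&(I.min(2)>150),.008,"white")
rep(m&(I.max(2)-I.min(2)<40)&(I.min(2)>70),.015,"grey",1500)
E
```

```text
white [410. 121.] 375 rect 49.0 50.0 ctr [ 0.681  -0.2509  0.008 ] ang -88.1
white [343. 149.] 383 rect 49.0 49.0 ctr [ 0.6128 -0.099   0.008 ] ang -88.2
white [200. 160.] 666 rect 138.0 117.0 ctr [0.5505 0.2011 0.008 ] ang 1.1
white [249. 169.] 104 rect 14.0 76.0 ctr [0.5623 0.1141 0.008 ] ang -88.2
white [418. 184.] 877 rect 56.0 89.0 ctr [ 0.5334 -0.273   0.008 ] ang -73.0
white [344. 207.] 503 rect 51.0 52.0 ctr [ 0.4779 -0.1029  0.008 ] ang -4.2
grey [229. 177.] 6125 rect 202.0 160.0 ctr [0.5408 0.1584 0.015 ] ang -88.2
```

View pics/crop1.png

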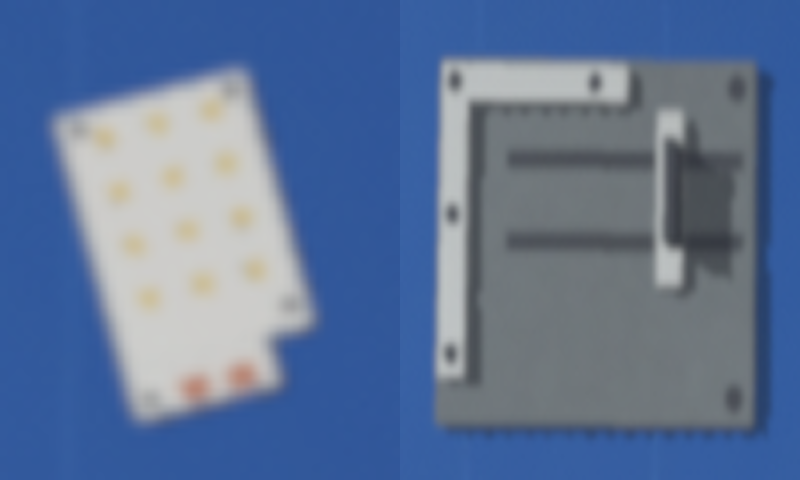

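The crop confirms it. The white board at (417,185) measures 56x89 mm, and its cut-out is at the lower right (-x, -y), which makes its yaw about +17°. The vise's L opens down and to the right, its yaw is about 1.8°, and the jaw is on the right. I'll move over the vise first for a wrist view, then to the board.

```bash
python3 -m crank '[[1,0.85,-1,0.1,0.053],[1,0.85,-1,0.1,0.053],[1,0.85,-1,0.1,0.053],[1,0.85,-1,0.1,0.053],[1,0.85,-1,0.1,0.053]]' 20
python3 -m crank '[[1,0.7,-1,0.1,0],[1,0.7,-1,0.1,0],[1,0.7,-1,0.1,0],[1,0.7,-1,0.1,0],[1,0.7,-1,0.1,0]]'
python3 -m crank '[[1,0,-0.2,0,0],[1,0,-0.2,0,0]]'
python3 - <<'E'
from h import *
s=get_state(); c=get_calibration("wrist"); im=get_image("wrist"); cv2.imwrite("pics/w1.png",im[:,:,::-1]); print(s["time"],s["position"],s["tool_rot"],c, -c["R"].T@c["t"],s["joint_positions"])
E
```

```text
time: 0.78
position: [0.3681, 0.4159, 0.243]
tool_rot: [-0.034, 3.14, -0.002]
ft_force: [-0.8, 0.4, -0.6]
grip_width: 1.002
grip_force: 0.0
time: 1.4
position: [0.5066, 0.2155, 0.2629]
tool_rot: [-0.034, 3.14, -0.002]
ft_force: [-0.1, 0.1, -0.3]
grip_width: 1.001
grip_force: 0.0
time: 1.65
position: [0.5038, 0.1786, 0.2624]
tool_rot: [0.043, -3.141, 0.001]
ft_force: [-0.1, 0.5, 1.2]
grip_width: 1.006
grip_force: 0.0
1.65 [0.50376051 0.17860441 0.26244986] [ 4.27641849e-02 -3.14097748e+00  1.03620862e-03] {'fovy': 67.23053054255713, 'cx': 315.9896813016984, 'cy': 199.93226970581398, 'R': array([[-0.02643676,  0.99964978, -0.00118841],
       [ 0.96916103,  0.02592179,  0.24506113],
       [ 0.24500612,  0.00532687, -0.9695069 ]]), 't': array([-0.1651751 , -0.53167342,  0.30424905])} [0.43636759 0.17727848 0.42506774] [-0.64585146  0.05382096  0.26662182  1.68656947 -0.01386719  1.4036548
  1.22074144]
```

View pics/w1.png

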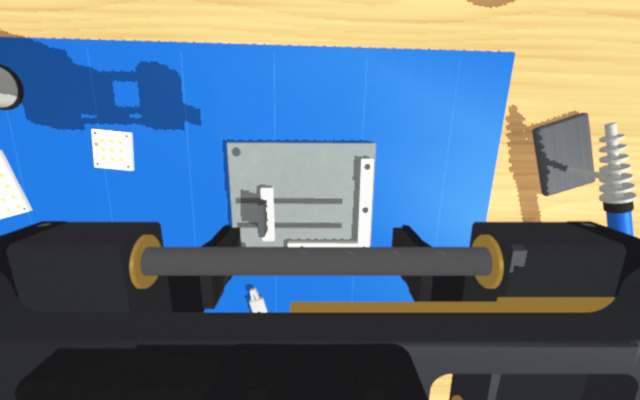

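The wrist camera looks back towards the robot, and the vise sits at columns 228-375, rows 142-250, half hidden by the gripper. I'll move outward and lower so the whole vise is visible.

```bash
python3 -m crank '[[1,0.6,-0.1,-0.45,0],[1,0.6,-0.1,-0.45,0],[1,0.6,-0.1,-0.45,0],[1,0.6,-0.1,-0.45,0],[1,0.6,-0.1,-0.45,0]]'
python3 - <<'E'
from h import *
c=get_calibration("wrist"); im=get_image("wrist"); cv2.imwrite("pics/w2.png",im[:,:,::-1]); np.savez("w2.npz",im=im,**c)
I=im.astype(int)
def rep(m,z,name,amin):
    n,l,st,ce=cv2.connectedComponentsWithStats(m.astype(np.uint8))
    for i in range(1,n):
        if st[i,4]>amin:
            p=np.argwhere(l==i)[:,::-1].astype(np.float32); w=ray(c,p,z)[:,:2].astype(np.float32)
            r=cv2.minAreaRect(w*1000); print(name,ce[i].round(),st[i],np.round(r[0],1),np.round(r[1],1),round(r[2],2))
k=I.max(2)-I.min(2)<45
k[235:]=0
rep(k&(I.min(2)>90),.015,"grey",1500)
rep(k&(I.min(2)>185),.025,"white",150)
E
```

```text
time: 2.33
position: [0.6231, 0.1626, 0.1729]
tool_rot: [0.051, -3.141, -0.002]
ft_force: [-0.5, 0.1, 0.1]
grip_width: 1.002
grip_force: 0.0
grey [53. 33.] [  21    1   63   65 3079] [479.9 -95.6] [54.6 51.8] 85.83
grey [316. 102.] [  211    21   209   166 31594] [540.9 159. ] [159.6 200. ] 1.26
grey [ 79. 169.] [  53  145   52   48 1791] [610.6 -91.4] [50.6 54. ] 1.82
white [53. 32.] [  21    1   63   65 2881] [482.2 -87.6] [52.8 50. ] 85.87
white [379. 139.] [ 295   43  124  144 3859] [548.8 197.7] [137.3 116.8] 1.21
white [270. 125.] [ 258   86   20   80 1071] [560.1 112.8] [77.2 18.4] 0.97
white [ 79. 170.] [  53  147   52   46 1670] [609.9 -83.5] [47.  52.3] 1.82
```

View pics/w2.png

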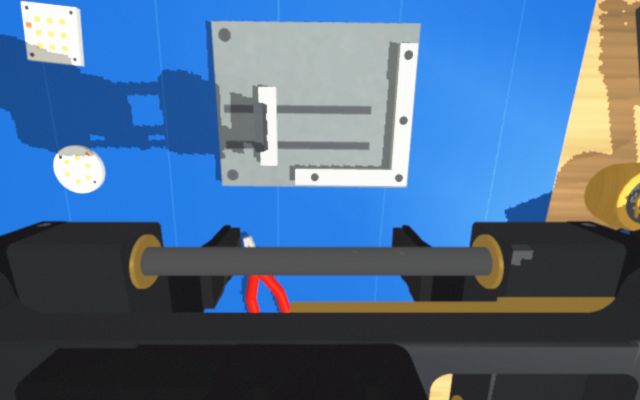

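The whole vise is visible now, at columns 211-420, rows 21-187. It measures 159.6x200.0 mm with its centre at (541,159) mm and yaw 1.25°. The L checks at 137x117 mm, and the jaw face is at about vise y = -38. Next I'll go to the board.

```bash
python3 -m crank '[[1,0,-1,0,0],[1,0,-1,0,0],[1,0,-1,0,0],[1,0,-1,0,0]]'
python3 -m crank '[[1,0,-1,0,0.043],[1,0,-1,0,0.043],[1,0,-1,0,0.043],[1,0,-1,0,0.043]]'
python3 -m crank '[[1,0,-0.16,0,0],[1,0,-0.16,0,0],[1,0,-0.16,0,0]]'
cat > meas.py <<'E'
from h import *
def board(z,zone=None,thr=150):
    c=get_calibration("wrist"); im=get_image("wrist"); I=im.astype(int)
    m=(I.max(2)-I.min(2)<60)&(I.min(2)>thr); m[225:]=0
    n,l,st,ce=cv2.connectedComponentsWithStats(m.astype(np.uint8))
    for i in range(1,n):
        if st[i,4]<1200: continue
        w=ray(c,np.argwhere(l==i)[:,::-1],z)[:,:2].astype(np.float32)*1000
        r=cv2.minAreaRect(w); print(ce[i].round(),st[i],np.round(r[0],1),np.round(r[1],1),round(r[2],2))
    return im
E
python3 - <<'E'
from meas import *
im=board(.008); cv2.imwrite("pics/w3.png",im[:,:,::-1]); s=get_state(); print(s["position"],s["tool_rot"],s["joint_positions"])
E
```

```text
time: 2.88
position: [0.6233, -0.0455, 0.1747]
tool_rot: [-0.036, 3.139, -0.003]
ft_force: [0.1, 0.2, 0.2]
grip_width: 1.002
grip_force: 0.0
time: 3.38
position: [0.6228, -0.2442, 0.1741]
tool_rot: [-0.461, 3.106, -0.004]
ft_force: [-0.8, -0.1, -0.1]
grip_width: 1.001
grip_force: 0.0
time: 3.75
position: [0.6248, -0.2688, 0.1731]
tool_rot: [-0.474, 3.104, 0.003]
ft_force: [0.9, 0.7, 0.0]
grip_width: 1.001
grip_force: 0.0
[338. 102.] [ 310   55   58   93 4548] [ 533.4 -273.2] [90.8 56.8] 16.19
[511. 100.] [ 476   66   70   69 2534] [ 478.6 -102.5] [53.2 53.1] 85.85
[ 0.62489453 -0.26851296  0.17293218] [-4.75000509e-01  3.10414132e+00  2.87578926e-03] [ 0.02421476  0.43274366  0.46560331  1.44962237 -0.19870263  1.30552795
  2.37937162]
```

View pics/w3.png

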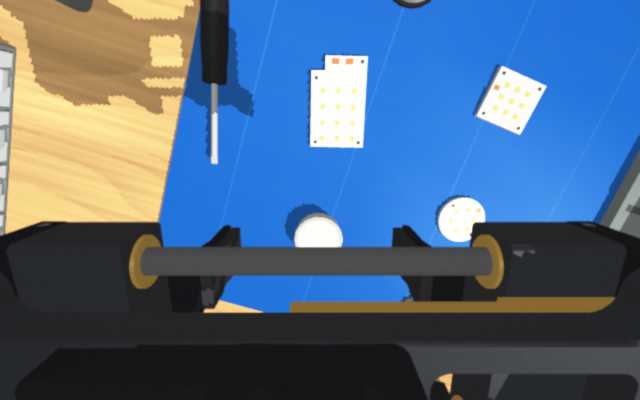

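The wrist view shows the board at (338,102), with its cut-out at the upper left (-x, -y). It measures 90.8x56.8 mm, centred at (533.4,-273.2) mm with yaw 16.2°. I'm going in for the grasp.

```bash
python3 -m crank '[[1,-0.458,-0.024,-0.6,-0.0033],[1,-0.458,-0.024,-0.6,-0.0033],[1,-0.458,-0.024,-0.6,-0.0033],[1,-0.458,-0.024,-0.6,-0.0033]]'
python3 -m crank '[[1,0,0,-0.1,0],[1,0,0,-0.2,0],[1,0,0,-0.2,0],[1,0,0,-0.2,0]]'
python3 -c "
from bench import *
s=get_state();print(s['position'],s['tool_rot'])"
```

```text
time: 4.3
position: [0.5307, -0.2741, 0.0512]
tool_rot: [0.439, -3.108, -0.005]
ft_force: [0.4, 0.2, 1.1]
grip_width: 0.999
grip_force: 0.0
time: 4.8
position: [0.5326, -0.2765, 0.0125]
tool_rot: [0.438, -3.111, 0.0]
ft_force: [0.7, -0.0, -0.1]
grip_width: 1.002
grip_force: 0.0
[ 0.53260131 -0.27652676  0.01254068] [ 4.37984347e-01 -3.11086015e+00  2.79358303e-04]
```

```bash
python3 -m crank '[[1,0.004,0.015,-0.02,0],[1,0.004,0.015,-0.038,0],[1,0.004,0.015,-0.038,0]]'
python3 -m crank '[[0.6,0,0,0,0],[0.6,0,0,0,0],[0.6,0,0,0,0],[0.6,0,0,0,0]]' 20
python3 -m crank '[[0.4,0,0,0,0],[0.4,0,0,0,0],[0.4,0,0,0,0],[0.4,0,0,0,0]]' 20
```

```text
time: 5.18
position: [0.5329, -0.2732, 0.0048]
tool_rot: [0.438, -3.111, -0.001]
ft_force: [0.0, 0.3, -0.3]
grip_width: 0.999
grip_force: 0.0
time: 5.68
position: [0.5331, -0.2734, 0.005]
tool_rot: [-0.438, 3.111, 0.0]
ft_force: [-0.1, -0.4, 0.5]
grip_width: 0.653
grip_force: 0.1
time: 6.18
position: [0.5331, -0.2734, 0.005]
tool_rot: [-0.438, 3.111, -0.0]
ft_force: [-0.6, 0.2, 1.8]
grip_width: 0.638
grip_force: 20.0
```

Width 0.638 is 55.5 mm, so the board is gripped. Now lift and carry it over.

```bash
python3 -m crank '[[0.4,0,0,0.1,0],[0.4,0,0,0.3,0],[0.4,0,0,0.475,0],[0.4,0,0,0.475,0]]' 25
python3 -m crank '[[0.4,0,0.2,0,0],[0.4,0,0.45,0,0],[0.4,0.05,0.75,0,-0.02],[0.4,0.1,1,0,-0.0415],[0.4,0.1,1,0,-0.0415]]'
python3 -m crank '[[0.4,0,0.25,0,0],[0.4,0,0.5,0,0],[0.4,0,0.75,0,0],[0.4,0,1,0,0],[0.4,0,1,0,0]]'
python3 -m crank '[[0.4,0,0.15,0,0],[0.4,0,0.3,0,0],[0.4,0,0.3,0,0],[0.4,0,0.3,0,0]]'
python3 -c "
from bench import *
s=get_state();print(s['position'],s['tool_rot'],s['joint_positions'])"
```

```text
time: 6.68
position: [0.5355, -0.2747, 0.1046]
tool_rot: [-0.437, 3.104, -0.005]
ft_force: [0.1, 0.3, -0.7]
grip_width: 0.633
grip_force: 25.0
time: 7.3
position: [0.5533, -0.067, 0.0994]
tool_rot: [0.043, -3.14, -0.004]
ft_force: [1.0, -0.4, -0.9]
grip_width: 0.637
grip_force: 25.0
time: 7.92
position: [0.552, 0.1313, 0.0995]
tool_rot: [0.042, -3.14, -0.003]
ft_force: [-0.7, 0.4, -1.3]
grip_width: 0.633
grip_force: 25.0
time: 8.43
position: [0.5532, 0.1842, 0.0996]
tool_rot: [0.027, -3.141, 0.003]
ft_force: [0.4, -0.2, -0.8]
grip_width: 0.636
grip_force: 25.0
[0.55319327 0.18415627 0.0996183 ] [ 2.69119304e-02 -3.14088716e+00  2.63841317e-03] [-0.59201377  0.27330491  0.26043021  1.7774934  -0.0764258   1.10186658
  1.28176046]
```

```bash
python3 -m crank '[[0.4,0,0.017,-0.15,0.0008],[0.4,0,0.017,-0.3,0.0008],[0.4,0,0.017,-0.35,0.0008],[0.4,0,0.017,-0.35,0.0008],[0.4,0,0.017,-0.35,0.0008]]'
python3 -c "
from bench import *
s=get_state();print(s['position'],s['tool_rot'],s['ft_force'])"
```

```text
time: 9.05
position: [0.5542, 0.1898, 0.0313]
tool_rot: [-0.036, 3.139, 0.001]
ft_force: [0.5, -0.1, -0.0]
grip_width: 0.632
grip_force: 25.0
[0.55416613 0.18979883 0.03129478] [-3.64222968e-02  3.13934606e+00  1.12764938e-03] [ 0.54911661 -0.12250751 -0.0431096 ]
```

```bash
python3 -m crank '[[0.4,-0.007,-0.015,-0.03,0],[0.4,-0.007,-0.015,-0.06,0],[0.4,-0.007,-0.015,-0.06,0],[0.4,-0.007,-0.015,-0.06,0]]'
python3 -c "
from bench import *
s=get_state();print(s['position'],s['tool_rot'],s['ft_force'])"
```

```text
time: 9.55
position: [0.5516, 0.1872, 0.018]
tool_rot: [-0.038, 3.141, 0.0]
ft_force: [0.2, -0.0, -0.8]
grip_width: 0.633
grip_force: 25.0
[0.55163771 0.18716088 0.01797097] [-3.79886465e-02  3.14135257e+00  8.54964814e-05] [ 0.2213268  -0.01888084 -0.75558184]
```

```bash
python3 -m crank '[[0.4,0,0,-0.004,0],[0.4,0,0,-0.007,0],[0.4,0,0,-0.007,0]]' 15
python3 -m crank '[[0.4,0.008,0,0,0],[0.4,0.015,0,0,0],[0.4,0.015,0,0,0]]'
```

```text
time: 9.93
position: [0.5518, 0.1871, 0.017]
tool_rot: [-0.038, 3.141, 0.0]
ft_force: [-0.8, -1.2, 2.9]
grip_width: 0.638
grip_force: 15.0
time: 10.3
position: [0.5546, 0.1874, 0.017]
tool_rot: [0.038, -3.141, -0.001]
ft_force: [-3.2, 0.1, 5.9]
grip_width: 0.633
grip_force: 15.0
```

```bash
python3 -m crank '[[0.4,0.005,0,0,0],[0.4,0.005,0,0,0]]'; python3 -m crank '[[0.4,0.005,0,0,0],[0.4,0.005,0,0,0]]'
```

```text
time: 10.55
position: [0.5552, 0.1873, 0.017]
tool_rot: [0.038, -3.14, -0.001]
ft_force: [-4.2, 0.2, 6.2]
grip_width: 0.637
grip_force: 15.0
time: 10.8
position: [0.5552, 0.1874, 0.0169]
tool_rot: [0.038, -3.138, -0.0]
ft_force: [-6.1, -1.0, 8.8]
grip_width: 0.639
grip_force: 15.0
```

The board has stopped at the end stop: x no longer advances and the force is 6 N. Release it and retreat.

```bash
python3 -m crank '[[0.74,0,0,0,0],[0.74,0,0,0,0],[0.74,0,0,0,0],[0.74,0,0,0,0]]'
python3 -m crank '[[0.74,0,0,0.1,0],[0.74,0,0,0.4,0],[0.74,0.2,0,0.7,0],[0.74,0.35,-0.12,0.75,0],[0.74,0.35,-0.12,0.75,0]]'
python3 - <<'E'
from meas import *
im=board(.021,thr=175); cv2.imwrite("pics/w4.png",im[:,:,::-1]); s=get_state(); print(s["position"],s["tool_rot"])
E
```

```text
time: 11.3
position: [0.5568, 0.187, 0.0164]
tool_rot: [-0.038, 3.141, -0.0]
ft_force: [-0.2, 0.0, 0.3]
grip_width: 0.736
grip_force: 0.0
time: 11.92
position: [0.6307, 0.1595, 0.1706]
tool_rot: [-0.029, 3.134, -0.001]
ft_force: [-0.5, -1.1, -0.2]
grip_width: 0.74
grip_force: 0.0
[52. 26.] [  18    0   64   59 2706] [481.7 -91. ] [53.  49.7] 85.81
[363. 121.] [ 298   30  124  148 8662] [548.2 198.3] [139.  118.1] 1.04
[ 80. 171.] [  54  153   52   36 1254] [617.3 -87.8] [52.4 35.9] 82.73
[0.62828357 0.16137477 0.16877177] [-3.26387779e-02  3.13826148e+00  3.11221071e-04]
```

View pics/w4.png

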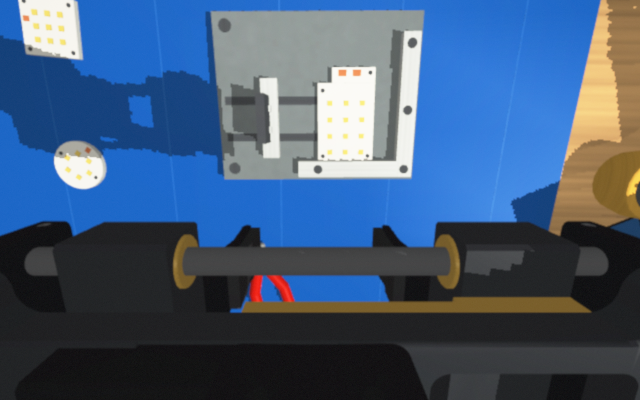

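The board lies flat with its far edge on the end stop (row 160), its cut-out at the upper left on the jaw side, and a gap to the rail. The jaw sits at columns 260-279. Close the fingers and go behind the thumb plate, whose back I estimate at y ≈ 0.104.

```bash
python3 -m crank '[[0,-0.336,-0.48,-0.2,0],[0,-0.336,-0.48,-0.2,0],[0,-0.336,-0.48,-0.2,0],[0,-0.336,-0.48,-0.34,0],[0,-0.336,-0.48,-0.34,0]]' 10
python3 -m crank '[[0,0,0,0,0],[0,0,0,-0.2,0],[0,0,0,-0.34,0],[0,0,0,-0.34,0],[0,0,0,-0.34,0]]'
python3 -c "
from bench import *
s=get_state();print(s['position'],s['tool_rot'],s['ft_force'])"
```

```text
time: 12.6
position: [0.5574, 0.0683, 0.0971]
tool_rot: [0.04, -3.137, 0.0]
ft_force: [-0.1, -0.7, 0.4]
grip_width: 0.261
grip_force: 0.0
time: 13.22
position: [0.5608, 0.0674, 0.0323]
tool_rot: [-0.038, 3.139, 0.001]
ft_force: [-0.9, -0.2, 0.2]
grip_width: 0.01
grip_force: 0.0
[0.56084214 0.06743301 0.03228904] [-3.80682202e-02  3.13885111e+00  8.56579984e-04] [-0.8727399  -0.1545233   0.15370851]
```

```bash
python3 -m crank '[[0,0,0.05,0,0],[0,0,0.08,0,0],[0,0,0.1,0,0],[0,-0.003,0.12,0,0],[0,-0.003,0.13,0,0]]'
python3 -m crank '[[0,0,0.01,0,0],[0,0,0.02,0,0],[0,0,0.03,0,0],[0,0,0.04,0,0],[0,0,0.05,0,0]]'
```

```text
time: 13.85
position: [0.5587, 0.0934, 0.0306]
tool_rot: [0.038, -3.141, -0.0]
ft_force: [0.4, 0.3, -1.1]
grip_width: 0.003
grip_force: 0.0
time: 14.48
position: [0.5587, 0.0998, 0.0305]
tool_rot: [0.034, -3.14, 0.005]
ft_force: [-0.7, -5.8, 2.7]
grip_width: 0.005
grip_force: 3.2
```

```bash
for i in 1; do python3 -m crank '[[0,0,0.01,0,0],[0,-0.001,0.02,0,0],[0,-0.001,0.03,0,0],[0,-0.001,0.04,0,0],[0,-0.001,0.05,0,0]]'; done
python3 -m crank '[[0,0,0.015,0,0],[0,-0.001,0.03,0,0],[0,-0.001,0.045,0,0],[0,-0.001,0.06,0,0],[0,-0.002,0.075,0,0]]'
```

```text
time: 15.1
position: [0.5584, 0.1098, 0.0305]
tool_rot: [0.034, -3.14, 0.005]
ft_force: [-0.7, -4.9, 1.0]
grip_width: 0.006
grip_force: 3.2
time: 15.72
position: [0.5581, 0.1248, 0.0305]
tool_rot: [0.034, -3.14, 0.005]
ft_force: [-0.9, -5.6, 1.8]
grip_width: 0.007
grip_force: 3.2
```

```bash
python3 -m crank '[[0,0,0.012,0,0],[0,-0.001,0.024,0,0],[0,-0.001,0.036,0,0],[0,-0.001,0.048,0,0],[0,-0.002,0.06,0,0]]'
python3 -m crank '[[0,0,0.01,0,0],[0,0,0.02,0,0],[0,-0.001,0.03,0,0],[0,-0.001,0.04,0,0],[0,-0.001,0.05,0,0]]'
python3 - <<'E'
from h import *
im=get_image("top"); c=get_calibration("top"); cv2.imwrite("pics/t5.png",cv2.resize(im[125:225,170:300],(780,600),interpolation=2)[:,:,::-1])
E
```

```text
time: 16.35
position: [0.5578, 0.1366, 0.0305]
tool_rot: [0.034, -3.14, 0.006]
ft_force: [-1.0, -6.2, 1.2]
grip_width: 0.009
grip_force: 3.4
time: 16.98
position: [0.5576, 0.1465, 0.0305]
tool_rot: [0.034, -3.14, 0.006]
ft_force: [-0.6, -6.5, 1.8]
grip_width: 0.008
grip_force: 3.5
```

View pics/t5.png

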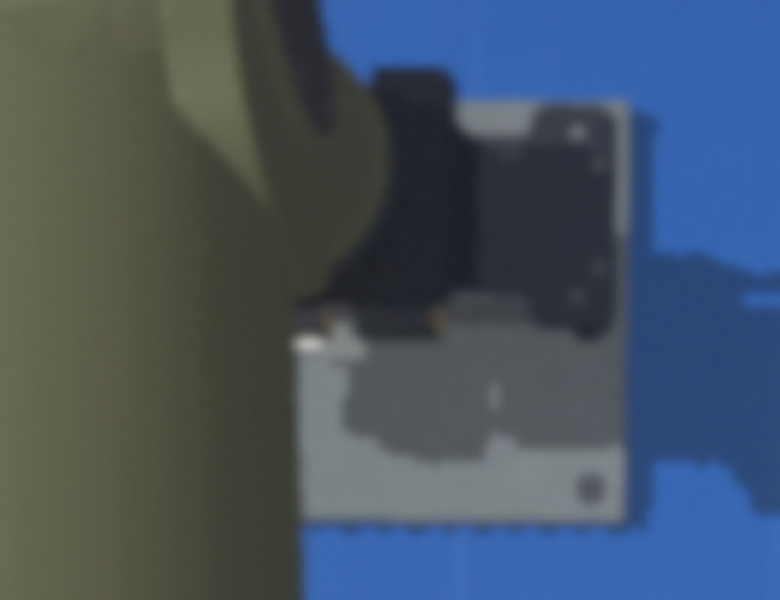

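The arm hides the vise in this view, so I'll continue slowly by force. The sliding baseline is about 6 N.

```bash
python3 -m crank '[[0,0,0.008,0,0],[0,0,0.016,0,0],[0,0,0.024,0,0],[0,0,0.032,0,0],[0,-0.001,0.04,0,0]]'
python3 -m crank '[[0,0,0.005,0,0],[0,0,0.01,0,0],[0,0,0.015,0,0]]'
```

```text
time: 17.65
position: [0.5574, 0.1545, 0.0305]
tool_rot: [0.034, -3.14, 0.006]
ft_force: [-1.4, -7.0, 1.9]
grip_width: 0.004
grip_force: 3.4
time: 18.02
position: [0.5573, 0.1574, 0.0305]
tool_rot: [0.034, -3.14, 0.006]
ft_force: [-1.7, -6.5, 3.1]
grip_width: 0.005
grip_force: 3.5
```

```bash
python3 -m crank '[[0,0,0.004,0,0],[0,0,0.008,0,0],[0,0,0.012,0,0]]'
```

```text
time: 18.4
position: [0.5573, 0.158, 0.0305]
tool_rot: [0.032, -3.14, 0.009]
ft_force: [-1.0, -11.2, 4.2]
grip_width: 0.006
grip_force: 5.7
```

```bash
python3 -m crank '[[0,0,0.004,0,0],[0,0,0.007,0,0],[0,0,0.007,0,0]]'
```

```text
time: 18.77
position: [0.5573, 0.158, 0.0305]
tool_rot: [0.031, -3.139, 0.012]
ft_force: [-1.4, -12.4, 5.6]
grip_width: 0.009
grip_force: 6.4
```

```bash
python3 -m crank '[[0,0,0.004,0,0],[0,0,0.007,0,0],[0,0,0.007,0,0]]'
python3 -m crank '[[0,0,-0.02,0,0],[0,0,-0.05,0,0],[0,0,-0.1,0,0],[0,0,-0.1,0,0]]'
python3 -m crank '[[0,0,0,0.35,0],[0,0,0,0.7,0],[0,0.3,0.1,0.7,0],[0,0.35,0.1,0.7,0],[0,0.35,0.1,0.7,0]]'
python3 - <<'E'
from meas import *
im=board(.021,thr=175); cv2.imwrite("pics/w6.png",cv2.resize(im[0:220,180:460],(764,600),interpolation=2)[:,:,::-1]); c=get_calibration("wrist"); np.savez("w6.npz",im=im,**c); print(get_state()["position"])
E
```

```text
time: 19.15
position: [0.5573, 0.158, 0.0305]
tool_rot: [0.03, -3.139, 0.014]
ft_force: [-2.3, -13.8, 5.6]
grip_width: 0.007
grip_force: 7.6
time: 19.65
position: [0.5576, 0.1455, 0.0306]
tool_rot: [-0.036, 3.141, 0.0]
ft_force: [0.2, 0.8, 1.3]
grip_width: 0.006
grip_force: 0.0
time: 20.27
position: [0.6271, 0.1661, 0.1692]
tool_rot: [0.038, -3.139, 0.002]
ft_force: [-0.7, 0.2, -0.2]
grip_width: 0.009
grip_force: 0.0
[46. 27.] [  13    0   64   63 2616] [481.  -90.6] [53.  49.6] 85.81
[366. 126.] [ 292   37  123  146 8997] [548.7 198.2] [138.2 117.9] 1.28
[ 74. 172.] [  48  152   51   40 1431] [613.7 -86.6] [40.9 52.4] 1.35
[0.62623216 0.16581845 0.16898291]
```

View pics/w6.png

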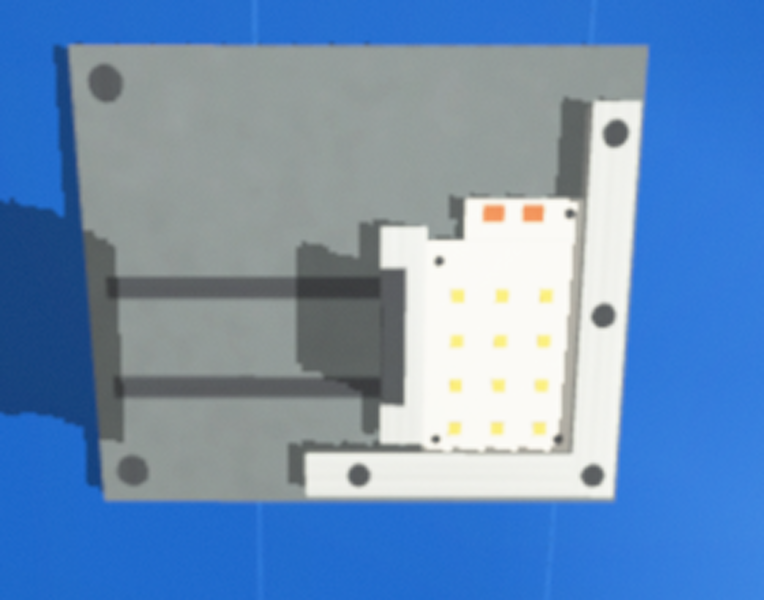

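The board is gripped and flat, with its cut-out on the jaw side. There's a dark strip between its edge (crop column ~575) and the rail (~587). I need to measure whether that is just the rail's shaded face or a real gap.

Run:
```python
from h import *
d=np.load("w6.npz"); c={k:d[k] for k in("fovy","cx","cy","R","t")}; im=d["im"]; g=im.astype(float).mean(2)
th=np.radians(1.25); Rv=np.array([[np.cos(th),np.sin(th)],[-np.sin(th),np.cos(th)]])
def v(px,z): return (Rv@(ray(c,px,z)[0,:2]*1000-[541.2,159.3])).round(1)
def cross(p,i0,i1,t): # up/down crossings
    out=[]
    for i in range(i0,i1):
        a,b=p[i]-t,p[i+1]-t
        if a*b<0: out.append(i+a/(a-b))
    return out
for r in (84,100,115,130,145,155):
    xs=cross(g[r],370,412,195); print("row",r,[(round(x,1),v((x,r),.020),v((x,r),.025)) for x in xs])
for col in (345,355,365,375,380):
    ys=cross(g[:,col],66,185,205); print("col",col,[(round(y,1),v((col,y),.020),v((col,y),.025)) for y in ys])
print(g[130,376:405].round()); print(g[158:172,350].round())
```

```text
row 84 [(np.float64(390.7), array([-20.4,  77.4]), array([-19.8,  76.2])), (np.float64(394.3), array([-20.4,  80.8]), array([-19.8,  79.6])), (np.float64(411.4), array([-20.4,  97.5]), array([-19.8,  96. ]))]
row 100 [(np.float64(389.7), array([-5.6, 77.3]), array([-5.2, 76.1])), (np.float64(393.3), array([-5.6, 80.8]), array([-5.2, 79.6])), (np.float64(410.3), array([-5.6, 97.6]), array([-5.2, 96.1]))]
row 115 [(np.float64(388.4), array([ 8.7, 76.8]), array([ 8.8, 75.7])), (np.float64(392.5), array([ 8.6, 80.8]), array([ 8.8, 79.6])), (np.float64(396.1), array([ 8.6, 84.4]), array([ 8.8, 83.2])), (np.float64(405.4), array([ 8.6, 93.8]), array([ 8.8, 92.4])), (np.float64(409.1), array([ 8.6, 97.5]), array([ 8.8, 96. ]))]
row 130 [(np.float64(386.7), array([23.2, 76. ]), array([23.1, 74.9])), (np.float64(391.5), array([23.2, 80.8]), array([23.1, 79.6])), (np.float64(408.1), array([23.2, 97.5]), array([23.1, 96.1]))]
row 145 [(np.float64(385.7), array([38.1, 75.8]), array([37.8, 74.7])), (np.float64(390.6), array([38.1, 80.8]), array([37.8, 79.6])), (np.float64(406.9), array([38.1, 97.
[... 1069 characters left out ...]
ay([-30.1,  60.6])), (np.float64(74.7), array([-28.9,  61.6]), array([-28.1,  60.7])), (np.float64(80.7), array([-23.4,  61.9]), array([-22.7,  61. ])), (np.float64(164.4), array([58. , 65.8]), array([57.3, 64.9])), (np.float64(166.2), array([59.8, 65.9]), array([59.2, 65. ])), (np.float64(181.4), array([75.9, 66.7]), array([75. , 65.7]))]
col 380 [(np.float64(72.4), array([-30.9,  66.3]), array([-30.1,  65.4])), (np.float64(181.4), array([75.9, 72. ]), array([75. , 70.9]))]
[249. 249. 249. 249. 249. 249. 249. 249. 249. 248. 230. 183. 174. 171.
 159. 168. 220. 238. 238. 240. 241. 241. 239. 239. 239. 241. 241. 240.
 240.]
[248. 249. 249. 249. 248. 247. 225. 173. 208. 235. 239. 238. 237. 237.]
```

The rail casts its shadow towards the board, so the strip could be shadowed white board top. To check this without relying on brightness, I'll use the board's hole positions (inset calibrated from the w3 picture) and the jaw's back edge.

Run:
```python
from h import *
d=np.load("w6.npz"); c={k:d[k] for k in("fovy","cx","cy","R","t")}; im=d["im"]; g=im.astype(float).mean(2)
th=np.radians(1.25); Rv=np.array([[np.cos(th),np.sin(th)],[-np.sin(th),np.cos(th)]])
def blobs(g,x0,x1,y0,y1,t):
    m=np.zeros(g.shape,np.uint8); m[y0:y1,x0:x1]=g[y0:y1,x0:x1]<t
    n,l,st,_=cv2.connectedComponentsWithStats(m); o=[]
    for i in range(1,n):
        if 2<=st[i,4]<=25 and max(st[i,2:4])<7:
            ys,xs=np.where(l==i); w=t-g[ys,xs]; o.append(((xs*w).sum()/w.sum(),(ys*w).sum()/w.sum()))
    return np.array(o)
b=blobs(g,335,395,70,166,185)
print("holes w6 (vise mm):"); 
for p in b: print(p.round(1),(Rv@(ray(c,p,.020)[0,:2]*1000-[541.2,159.3])).round(1))
im3=cv2.imread("pics/w3.png"); g3=im3.astype(float).mean(2)
b3=blobs(g3,311,368,57,148,185)
# w3 camera: same mount, rebuild from w6's camera-to-tool offset
from scipy.spatial.transform import Rotation as Ro
s=get_state(); cc=get_calibration("wrist"); Rt=Ro.from_rotvec(s["tool_rot"]).as_matrix()
Rct=cc["R"]@Rt; tc=cc["R"]@s["position"]+cc["t"]
R3=Ro.from_rotvec([-4.75000509e-01,3.10414132e+00,2.87578926e-03]).as_matrix(); p3=np.array([0.62489453,-0.26851296,0.17293218])
c3=dict(c); c3["R"]=Rct@R3.T; c3["t"]=tc-c3["R"]@p3
a=np.radians(16.19); Rb=np.array([[np.cos(a),np.sin(a)],[-np.sin(a),np.cos(a)]])
print("holes w3 (board mm):")
for p in b3: print(p.round(1),(Rb@(ray(c3,p,.008)[0,:2]*1000-[533.4,-273.2])).round(1))
for r in (84,100,115,130,145,155): print(r,im[r,382:398].mean(1).round().astype(int), "jaw",im[r,312:345].mean(1).round().astype(int))
```

```text
holes w6 (vise mm):
[340.5  95.2] [-10.   28.7]
[339.2 160.5] [54.  28.7]
holes w3 (board mm):
[335.1  60.5] [-40.  -4.]
[362.1  61.1] [-40.   23.1]
[315.8  77.2] [-23.9 -23. ]
[314.6 141.4] [ 40.3 -23.1]
[357.6 142.3] [40.3 23. ]
[335.6 147. ] [45.7 -0.4]
84 [249 249 249 249 249 249 249 248 230 183 174 159 182 226 237 238] jaw [103  98  98  98  99  99 110 174 227 237 238 239 241 239 238 237 239 240
 240 239 240 240 241 240 216 163 154 154 153 154 155 154 154]
100 [249 249 249 249 249 249 248 230 183 173 160 183 227 238 238 240] jaw [ 95  95  95  93  96  94  94  92  92  94  93  93  92  93  94 100 151 219
 239 240 241 242 243 245 247 249 249 249 249 249 249 249 249]
115 [249 249 249 249 249 240 209 178 173 159 172 223 238 236 200 121] jaw [ 97  98  97  96  97  96  95  86  86  92  94  95  94  94  94 105 172 227
 238 239 240 241 242 244 248 249 249 249 249 249 249 249 249]
130 [249 249 249 248 230 183 174 171 159 168 220 238 238 240 241 241] jaw [ 96  96  97  97  97  97  96  91  90  93  94  92  93  95  93 105 172 226
 237 238 240 241 241 245 248 249 249 249 249 249 249 249 249]
145 [249 249 248 230 181 173 172 161 162 215 238 239 240 241 241 239] jaw [ 96  77  73  74  72  71  73  78  87  94  94  93  95  94  94 111 196 236
 237 237 238 240 241 245 248 249 249 249 249 248 249 249 249]
155 [249 248 229 181 172 171 166 156 206 237 239 239 241 241 239 239] jaw [127  99  96  95  96  96 111 195 234 235 235 238 237 236 235 236 238 237
 236 236 238 239 241 246 248 248 248 248 248 249 249 245 230]
```

The holes put the board at vise (13.8, 51.8) mm with 0° rotation, against an ideal of (15, 52). The end stop's own edges read about 0.9 mm short in the same picture, so the real gap to the stop is about 0.3 mm and to the rail about 0. The strip was therefore the rail's shadow. The final push was 13.8 N against about 6 N of slide friction, so the jaw should hold, and the arm is clear of everything. Handing in.

```bash
python3 -c "
from bench import *
print(close_job())"
```

```text
the job is handed in; nothing more can be done
None
```

I clamped the LED board in the vise and handed the job in at about 20 s; no verdict came back. It lies flat with LEDs up and the cut-out on the jaw side, about 0.3 mm from the end stop and touching the rail by my camera measurements; the jaw was pushed up with 13.8 N and let go, but I couldn't measure the squeeze it kept.

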